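Slide the adapter plate into its nest and press it level

TASK

The aluminium adapter plate lies loose and askew on the deck of the plate nest: slide it into the corner between the nest's two fences so that it drops into the recess, then press it down until it sits level and fully home on the recess floor, and let go. Be gentle: never push on the plate with more than about 30 N, and leave the bottle, the beaker and the timer where they stand.

Things in the scene. Friction and masses are not known exactly. Their poses are not given: they have to be found in the camera images.
- plate: Loose flat aluminium adapter plate, 86 (x) by 128 (y) by 12 mm thick, 280 to 490 g, with 24 round dark spots on top. Origin: centre of its underside; z is up out of its face. It starts lying on the nest's deck, its x axis within 0.15 rad of the nest's. Too wide to be gripped flat; push its edges and press its top.
- nest: Fixed low instrument, 206 (x) by 192 (y) mm, grey, metal deck. Origin on the table under its centre, z up; its x axis (turned up to 0.4 rad) points away from the robot, y left. Deck top at z = 30 mm. Plain deck at x -103 to +2 and at y -96 to -47; the recess, 7 mm deep, is at x +2 to +91, y -47 to +84 mm; the fences are its far and left walls, the deck's edges its near and right walls.
- seat (a point): Centre of the recess floor (nest frame x +46.5, y +18.5, z +23 mm), axes as the nest's. The recess is 89 by 131 mm. The plate is home when its origin is here and its axes are parallel to these; its top then stands 5 mm above the deck.
- far_fence (a point): Middle of the foot of the far fence, a straight steel bar along the whole far side of the deck, 14 mm above the deck; its inner face is at nest x = +91 mm.
- left_fence (a point): Middle of the foot of the left fence, a like bar along the whole left side of the deck, 14 mm above the deck; its inner face is at nest y = +84 mm.
- press_left (a point): Point at nest (+46.5, +50.5, +35) mm: on the seated plate's top, above the left skid, a steel bar 10 mm wide along x in the recess. Each skid stands 3 to 6 mm above the floor at the start (unlike, not told), bears the plate's weight, sinks straight down only under more than about 9 N, and stays where it is pushed. At the floor the plate meets a firm stop.
- press_right (a point): The same above the right skid, at nest (+46.5, -13.5, +35) mm. Pressing here sinks the right skid, at the other point the left one.
- bottle: Bystander: clear screw-cap bottle, 70 mm wide, 142 mm tall, origin at the centre of its base.
- beaker: Bystander: small glass beaker, 55 mm wide, 70 mm tall, origin at the centre of its base.
- timer: Bystander: flat bench timer, 60 x 66 x 18 mm, origin at the centre of its underside.
There are look-alikes about, which are no part of the job. There is more than one size of the plate; the one meant has the size given above.

How it is judged:
At the end, for the whole second after the job is handed in: The plate rests in the recess, released and still: its underside within 1.5 mm of the recess floor at its centre, level within 0.015 rad, its centre within 5 mm of the recess centre and square to it within 0.05 rad (z of plate in the frame of seat below 0.0015 m and angle between plate's own z axis and vertical below 0.015 rad and horizontal distance between plate and seat below 0.005 m and angle between the x axis of plate and the x axis of seat, either way round below 0.05 rad and linear speed of plate below 0.01 m/s); the robot touches nothing.
It fails at once if the robot pushes on the plate with more than 35 N (contact force between the arm and plate above 35 N).
It fails at once if the robot's fingers push on the plate with more than 35 N (contact force between the fingers and plate above 35 N).
It fails at once if the bottle, beaker or timer is moved more than 30 mm (distance of any of bottle, beaker, timer from where it was at the start of the episode above 0.03 m).
It also fails if it takes over 72 s, if anything falls off the work surface, if the arm or the gripper's body presses on something with over 40 N, if the wrist force passes 120 N, or if a joint passes its speed limit or range.

ROBOT

A 6-joint arm with a two-finger parallel gripper is mounted at the origin on a cart in front of the work surface, level with it; the furniture and walls round the work are solid. World frame = base frame: x ahead of the robot, y to its left, z up, the work surface at z = 0. Lengths are in m, angles in rad, forces in N, time in s.
With the tool pointing down it reaches from about 0.3 to 0.775 m from the base axis. Payload 14.6 kg.
Tool frame: the origin (TCP) lies at the very end of the fingers, on their centre line; the grasp point (between the pads) lies 19 mm behind it; z points along the fingers, y is the line along which they close (so a half turn about z gives the same grasp; the last joint's range is limited). The gripper opens to 94 mm and grips with 3 to 60 N. Pads are 16 mm wide; open, the fingers measure 119 mm over their backs; the gripper's body (75 mm by 177 mm) begins 78 mm behind the grasp point.
Start: joints at [1.097, 0.3, 1.521, -0, 1.321, -0.067], TCP at [0.218, 0.505, 0.205] pointing down, gripper open.
Joint ranges: [-3.03, 3.03], [-0.79, 2.21], [0.23, 2.52], [-1.04, 4.18], [0, 3.07], [-2.55, 2.55]. Speed limits (rad/s): [2.22, 2.22, 2.57, 3.14, 3.14, 3.14].

INTERFACE

Orientations are given as [roll, pitch, yaw] about the fixed x, y, z axes, in that order (R = Rz(yaw) Ry(pitch) Rx(roll)).
In Python, from station import ctrl, cams gives the robot as it stands. The module is installed in compiled form; this text tells all that it offers.
- The arm moves only by the tool arm_command, never from a script. Its argument "plan" is a list that holds one entry, the list of rows, each a list of 7 numbers: the shift along the tool's x, y, z in a scale on which 1.0 is 750 mm, then the turn, a rotation vector about the tool's x, y, z in parts of the range, where 1.0 means 2 rad, then the closure, from -1 (fully open) to 1 (shut). A call has 1 to 12 rows; each row is the pose to reach, as a shift and turn from the pose commanded when the call began, along the tool's axes at that moment; what a row does not reach only later rows make up. A row lasts 1/10 s, in which the tool goes at most 50 mm and 8.59 degrees, less where a joint would pass 70% of its speed; a pose out of reach is approached as far as the arm can. No shift or turn number may pass 1 either way. A call with a gripper value outside its range is refused whole. The fingers move at their own pace and stop on an object; "squeeze" is the grip in N (left out, the last holds). Time passes only in rows, so rows that repeat a pose let the fingers close. It gives the time, the measured TCP pose, the force, the opening and the grip force at its end, in the units of the state.
- ctrl.get_obs(): the state, without advancing time (a new reading comes with each control period).
- cams.camera(name): name is "scene" or "top" or "wrist"; returns (picture, depth): 480x640x3 uint8, blue, green, red; 480x640 float32, m along the optical axis (not along the pixel's ray), 0 where there is no reading.
- cams.camera_info(name): a dict with "fx", "fy", "cx", "cy" (pixels), "world_to_cam" (4x4, takes a point from world to camera coordinates). Camera axes: x right, y down, z forward; pixel columns grow to the right and rows downward; lengths in m; the calibration is good to about 2 mm. A picture is of the moment at which its call begins: read the wrist's pose just before it. camera_info takes no time and is no camera call; for the wrist camera it gives the pose at the moment of the call.
- ctrl.hand_in(): hands the job in; it is judged then, once.
The state is a dict: "time_s": time; "qpos": joint angles; "joint_vel": joint speeds; "tau": joint torques, N m; "ee_pos": TCP position; "eef_rot": TCP orientation; "force": force on the tool from outside, world axes, zero at the start; "moment": the same for the moment, N m; "grip_width": finger opening in m; "grip_force": force on a finger pad.
Only numpy, scipy, OpenCV 4.12 (cv2) and the standard library are available. Lean on these libraries where they do the work, as an engineer would, in place of code of your own. Each camera call takes 0.05 s, during which the arm holds its last target. There are 200 camera calls.

## Working session

There is one attempt and no reset: what is moved stays moved. The work goes in short steps, Python scripts to look and compute and a tool call to move; the robot and the scene stay as the last step left them, time stands still between calls to the robot, and variables do not carry over. Pictures are saved under pics/ and viewed, at most 10 in all, crops included, and the job is handed in when it is done.

Besides the shell and the picture viewer there is one more tool, called as name([rows], argument=value, ...), one row to a line, values as JSON. arm_command: Moves the arm, as the interface text tells. Its arguments: {"type":"object","properties":{"plan":{"type":"array"},"squeeze":{"type":"number"}},"required":["plan"]}

```bash
mkdir -p pics
cat > h.py <<'E'
import numpy as np, cv2
from station import ctrl, cams
from scipy.spatial.transform import Rotation as R
def ray(info,u,v):
    T=np.linalg.inv(info["world_to_cam"]); d=T[:3,:3]@np.array([(u-info["cx"])/info["fx"],(v-info["cy"])/info["fy"],1.]); return T[:3,3],d
def onz(info,u,v,z):
    o,d=ray(info,u,v); return o+d*(z-o[2])/d[2]
def cloud(info,dep):
    v,u=np.mgrid[:480,:640]; p=np.stack([(u-info["cx"])/info["fx"]*dep,(v-info["cy"])/info["fy"]*dep,dep],-1)
    T=np.linalg.inv(info["world_to_cam"]); return p@T[:3,:3].T+T[:3,3]
E
python3 - <<'E'
from h import *
for n in("scene","top"):
    i=cams.camera_info(n);p,d=cams.camera(n);cv2.imwrite(f"pics/{n}0.png",p);np.savez(f"{n}0.npz",p=p,d=d)
    T=np.linalg.inv(i["world_to_cam"]);print(n,i["fx"],T.round(3).tolist())
o=ctrl.get_obs();print(o)
E
```

```text
scene 550.118403390604 [[0.837, -0.327, 0.439, 0.172], [-0.548, -0.481, 0.685, -0.937], [-0.013, -0.814, -0.581, 0.633], [0.0, 0.0, 0.0, 1.0]]
top 502.29146145158035 [[-0.005, -0.993, 0.121, 0.506], [-0.999, 0.001, -0.033, -0.255], [0.033, -0.122, -0.992, 0.957], [0.0, 0.0, 0.0, 1.0]]
{'time_s': 0.1, 'qpos': array([ 1.09739322e+00,  3.00427760e-01,  1.52150725e+00, -2.77633404e-05,
        1.32067902e+00, -6.66261984e-02]), 'joint_vel': array([-0.00023404, -0.00025484, -0.00034806,  0.0010185 , -0.00074478,
        0.00051368]), 'tau': array([ 9.63531529e-04, -5.32637930e+01, -3.53288198e+01,  7.10535957e-02,
        2.33821169e-02, -9.21742981e-05]), 'ee_pos': array([0.21752747, 0.50490889, 0.20494133]), 'eef_rot': array([-3.14057175e+00, -4.11674726e-05,  2.73482261e+00]), 'force': array([ 0.06120689, -0.09847197, -0.27160513]), 'moment': array([ 0.00397971, -0.03066178,  0.03601153]), 'grip_force': 0.0, 'grip_width': 0.09415179895515685}
```

View pics/top0.png

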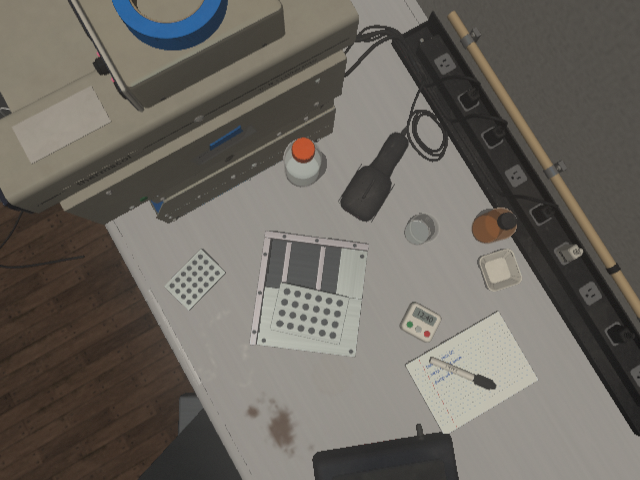

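View pics/scene0.png

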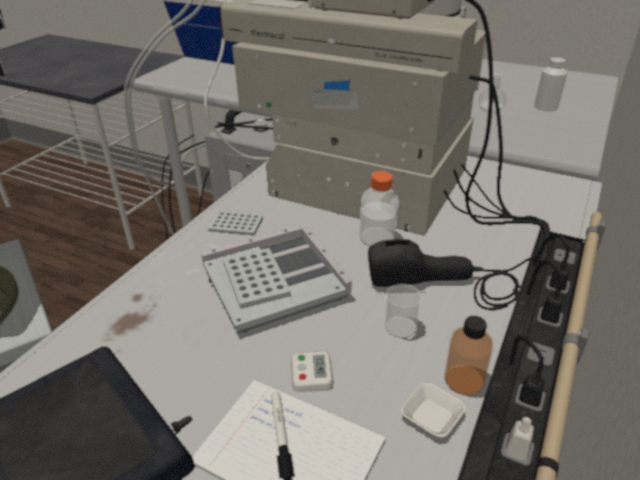

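The candidates for the plate are the 24-spot plate on the nest deck at top (310,313) and a smaller 24-spot plate on the table at (195,279). The one on the deck fits the description. The bottle is at (302,160), the beaker at (420,229) and the timer at (421,321). I'll check the choice in a close crop.

Run:
```python
from h import *
z=np.load("top0.npz");p,d=z["p"],z["d"];i=cams.camera_info("top")
c=cv2.resize(p[220:365,240:380],None,fx=4,fy=4,interpolation=cv2.INTER_CUBIC);cv2.imwrite("pics/crop.png",c)
P=cloud(i,d)
for u,v in[(320,340),(310,320),(290,265),(258,300),(345,345),(400,280),(310,236),(302,150),(420,217)]: print(u,v,P[v,u].round(4))
# plate spots: dark blobs
g=cv2.cvtColor(p,cv2.COLOR_BGR2GRAY)
big=cv2.resize(g[280:345,265:355],None,fx=4,fy=4,interpolation=cv2.INTER_CUBIC)
b=cv2.threshold(big,0,255,cv2.THRESH_BINARY_INV+cv2.THRESH_OTSU)[1]
n,l,s,ce=cv2.connectedComponentsWithStats(b)
for k in range(1,n):
    if 60<s[k,4]<2500: print((ce[k]/4+[265-.375,280-.375]).round(2),s[k,4],s[k,2:4], onz(i,*(ce[k]/4+[265-.375,280-.375]),.042).round(4))
```

```text
320 340 [ 0.4249 -0.2782  0.0418]
310 320 [ 0.4604 -0.2604  0.043 ]
290 265 [ 0.5605 -0.2235  0.0214]
258 300 [ 0.4965 -0.1673  0.0457]
345 345 [ 0.4147 -0.3238  0.0314]
400 280 [ 5.325e-01 -4.326e-01 -2.000e-04]
310 236 [ 0.6173 -0.261  -0.0011]
302 150 [ 0.7454 -0.2469  0.1405]
420 217 [ 0.6477 -0.465   0.041 ]
[286.55 291.11] 575 [27 28] [ 0.5121 -0.2182  0.042 ]
[297.08 293.47] 586 [28 27] [ 0.5078 -0.2372  0.042 ]
[307.61 295.72] 570 [27 27] [ 0.5036 -0.2562  0.042 ]
[318.13 298.17] 580 [28 29] [ 0.4992 -0.2752  0.042 ]
[328.62 300.48] 568 [27 27] [ 0.4949 -0.2941  0.042 ]
[284.12 301.76] 591 [28 28] [ 0.4931 -0.2139  0.042 ]
[339.26 302.74] 570 [27 28] [ 0.4908 -0.3133  0.042 ]
[294.69 304.05] 586 [28 28] [ 0.4889 -0.2329  0.042 ]
[305.25 306.5 ] 583 [27 27] [ 0.4844 -0.2519  0.042 ]
[315.84 308.76] 591 [27 28] [ 0.4803 -0.271   0.042 ]
[326.36 311.17] 586 [27 28] [ 0.4758 -0.2899  0.042 ]
[281.65 312.47] 563 [28 27] [ 0.474  -0.2095  0.042 ]
[336.93 313.5 ] 591 [27 27] [ 0.4716 -0.309   0.042 ]
[292.31 314.77] 577 [28 28] [ 0.4698 -0.2287  0.042 ]
[302.96 317.12] 598 [28 29] [ 0.4655 -0.2478  0.042 ]
[313.54 319.51] 580 [28 27] [ 0.4612 -0.2668  0.042 ]
[324.02 321.77] 592 [28 28] [ 0.457  -0.2856  0.042 ]
[279.37 323.17] 588 [31 27] [ 0.4551 -0.2055  0.042 ]
[334.63 324.2 ] 595 [27 29] [ 0.4526 -0.3047  0.042 ]
[289.83 325.55] 576 [27 27] [ 0.4508 -0.2243  0.042 ]
[300.48 327.88] 566 [27 27] [ 0.4465 -0.2433  0.042 ]
[311.09 330.27] 569 [28 27] [ 0.4422 -0.2623  0.042 ]
[321.76 332.6 ] 584 [28 27] [ 0.4379 -0.2814  0.042 ]
[332.35 334.93] 580 [27 27] [ 0.4337 -0.3004  0.042 ]
```

View pics/crop.png

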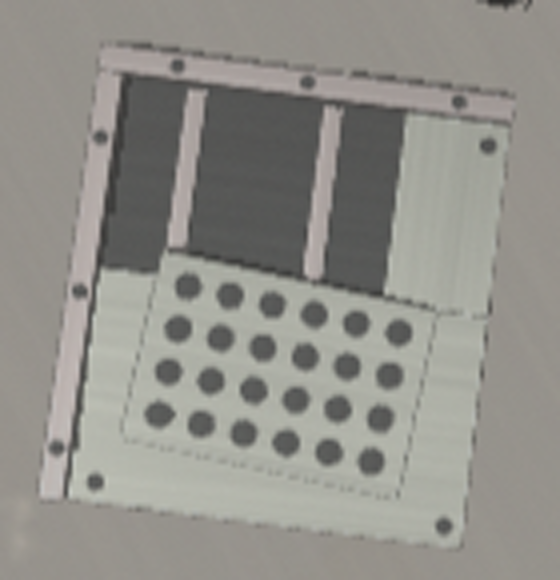

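```bash
cat >> h.py <<'E'
def edge(g,info,a,b,z,w=4,sgn=0):
    a,b=np.array(a,float),np.array(b,float);t=(b-a)/np.linalg.norm(b-a);n=np.array([-t[1],t[0]])
    s=np.arange(-w,w+.01,.1);pts=[]
    for k in np.linspace(.06,.94,40):
        q=a+(b-a)*k+s[:,None]*n
        val=cv2.remap(g.astype(np.float32),q[:,0].astype(np.float32)[None],q[:,1].astype(np.float32)[None],cv2.INTER_LINEAR)[0]
        gr=np.gradient(cv2.GaussianBlur(val[None],(0,0),5)[0]); gr=abs(gr) if sgn==0 else gr*sgn
        m=gr.argmax()
        if 5<m<len(s)-6: pts.append(q[m])
    W=np.array([onz(info,*q,z)[:2] for q in pts],np.float32)
    vx,vy,x,y=cv2.fitLine(W,cv2.DIST_HUBER,0,.001,.001).ravel().astype(float)
    r=(W-[x,y])@[-vy,vx]; 
    return np.array([x,y]),np.array([vx,vy]),np.std(r),len(pts)
E
python3 - <<'E'
from h import *
z=np.load("top0.npz");p=z["p"];g=cv2.cvtColor(p,cv2.COLOR_BGR2GRAY);i=cams.camera_info("top")
f=lambda x,y:(240-.375+x/4,220-.375+y/4)
E={"near(x-103)":(f(75,497),f(455,547),.03),"right(y-96)":(f(485,320),f(465,535),.03),"rec right(y-47)":(f(403,120),f(388,285),.03),
"rec near(x+2)":(f(106,268),f(155,271),.03),"farfence foot(x91)":(f(215,90),f(320,103),.023),"farfence top in":(f(215,86),f(320,99),.044),"left out(y~98?)":(f(101,50),f(41,490),.044),"far out":(f(110,43),f(510,95),.044)}
for k,(a,b,h) in E.items():
    c,v,s,n=edge(g,i,a,b,h); ang=np.arctan2(v[1],v[0]); ang=(ang+np.pi/4)%(np.pi/2)-np.pi/4
    print(k,c.round(4),"yaw",round(ang,4),round(s,4),n)
    yaw=-.118;print("   proj",(c@[np.cos(yaw),np.sin(yaw)]).round(4),(c@[-np.sin(yaw),np.cos(yaw)]).round(4))
# triangulate plate spots
z=np.load("scene0.npz");j=cams.camera_info("scene");g=cv2.cvtColor(z["p"],cv2.COLOR_BGR2GRAY)
x0,y0=215,240;big=cv2.resize(g[y0:310,x0:300],None,fx=4,fy=4,interpolation=cv2.INTER_CUBIC)
b=cv2.adaptiveThreshold(big,255,cv2.ADAPTIVE_THRESH_MEAN_C,cv2.THRESH_BINARY_INV,51,12)
n,l,s,ce=cv2.connectedComponentsWithStats(b)
q=[ce[k]/4+[x0-.375,y0-.375] for k in range(1,n) if 80<s[k,4]<900]
for h in(.036,.042,.048):
  W=np.array([onz(j,*t,h) for t in q]);m=np.median(W,0);W=W[np.linalg.norm(W-m,axis=1)<.08];print(h,len(W),W.mean(0).round(4))
E
```

```text
near(x-103) [ 0.4042 -0.2646] yaw -0.1319 0.001 40
   proj 0.4325 -0.2151
right(y-96) [ 0.449  -0.3479] yaw -0.1306 0.0005 40
   proj 0.4868 -0.2926
rec right(y-47) [ 0.5484 -0.3128] yaw -0.1293 0.0003 40
   proj 0.5814 -0.246
rec near(x+2) [ 0.5189 -0.191 ] yaw -0.1234 0.0003 40
   proj 0.5378 -0.1286
farfence foot(x91) [ 0.6029 -0.2546] yaw -0.1334 0.0003 40
   proj 0.6287 -0.1819
farfence top in [ 0.6005 -0.256 ] yaw -0.1356 0.0003 40
   proj 0.6265 -0.1835
left out(y~98?) [ 0.5185 -0.1655] yaw -0.1324 0.0007 40
   proj 0.5344 -0.1033
far out [ 0.6087 -0.276 ] yaw -0.1308 0.0008 40
   proj 0.637 -0.2024
0.036 25 [ 0.4728 -0.2495  0.036 ]
0.042 25 [ 0.4698 -0.2564  0.042 ]
0.048 25 [ 0.4668 -0.2633  0.048 ]
```

```bash
cat >> h.py <<'E'
YN=-.131; EX=np.array([np.cos(YN),np.sin(YN)]);EY=np.array([-EX[1],EX[0]]);O=.5376*EX-.1912*EY
def w2n(p): d=np.asarray(p)[:2]-O; return np.array([d@EX,d@EY])*1000
def tgt(nx,ny,z,yaw):
    """target TCP in nest mm, z m, world yaw -> shift mm, rotvec in the tool's axes"""
    o=ctrl.get_obs();Rt=R.from_euler('xyz',o["eef_rot"]);P=np.r_[O+(nx*EX+ny*EY)/1000,z]
    s=Rt.inv().apply(P-o["ee_pos"])*1000;r=(Rt.inv()*R.from_euler('xyz',[np.pi,0,yaw])).as_rotvec()
    print("t",o["time_s"],"nest now",w2n(o["ee_pos"]).round(1),o["ee_pos"].round(4),o["eef_rot"].round(4),"F",o["force"].round(1),"w",round(o["grip_width"],4))
    print("tgt",P.round(4),"shift",s.round(1),"rot",r.round(4))
E
python3 -c "
from h import *
tgt(-40,-87,.12,np.pi/2-.131)"
```

```text
t 0.1 nest now [-387.9  720.2] [0.2175 0.5049 0.2049] [-3.1406 -0.      2.7348] F [ 0.1 -0.1 -0.3] w 0.0942
tgt [ 0.457  -0.3408  0.12  ] shift [-554.5 -681.9   85.6] rot [-9.000e-04  6.000e-04  1.295e+00]
```

The manual's scale: shifts go in shares of 750 mm and turns go in shares of 2 rad. Converting my numbers, -682 mm / 750 = -0.9093, -555 mm / 750 = -0.74, 1.295 rad / 2 = 0.6475.

arm_command([
  [[-0.3733,-0.4533,0,0,0,0.325,0],[-0.3733,-0.4533,0,0,0,0.325,0],[-0.3733,-0.4533,0,0,0,0.325,0],[-0.3733,-0.4533,0,0,0,0.325,0],[-0.3733,-0.4533,0,0,0,0.325,0],[-0.74,-0.9093,0,0,0,0.6475,0],[-0.74,-0.9093,0,0,0,0.6475,0],[-0.74,-0.9093,0,0,0,0.6475,0],[-0.74,-0.9093,0,0,0,0.6475,0],[-0.74,-0.9093,0,0,0,0.6475,0],[-0.74,-0.9093,0,0,0,0.6475,0],[-0.74,-0.9093,0,0,0,0.6475,0]],
])

```text
time_s: 1.3
ee_pos: [0.3819, -0.0742, 0.2056]
eef_rot: [3.141, 0.0, 1.439]
force: [0.7, 0.3, 0.0]
grip_width: 0.0471
grip_force: 0.0
```

```bash
python3 -c "
from h import *
tgt(-40,-87,.12,np.pi/2-.131)"
```

```text
t 1.3 nest now [-149.3  167.5] [ 0.3819 -0.0742  0.2056] [3.1411 0.     1.4393] F [0.7 0.3 0. ] w 0.0471
tgt [ 0.457  -0.3408  0.12  ] shift [-254.5  109.4   85.6] rot [ 0.0005  0.     -0.0005]
```

To row units: -254 mm / 750 = -0.3387, 109 mm / 750 = 0.1453.

arm_command([
  [[-0.3387,0.1453,0,0,0,0,0],[-0.3387,0.1453,0,0,0,0,0],[-0.3387,0.1453,0,0,0,0,0],[-0.3387,0.1453,0,0,0,0,0],[-0.3387,0.1453,0,0,0,0,0],[-0.3387,0.1453,0,0,0,0,0],[-0.3387,0.1453,0.1133,0,0,0,0],[-0.3387,0.1453,0.1133,0,0,0,0],[-0.3387,0.1453,0.1133,0,0,0,0]],
])

```text
time_s: 2.2
ee_pos: [0.4548, -0.3366, 0.1158]
eef_rot: [-3.134, -0.005, 1.439]
force: [0.4, -0.2, 0.3]
grip_width: 0.0472
grip_force: 0.0
```

```bash
python3 -c "
from h import *
tgt(-40,-87,.06,np.pi/2-.131)
p,d=cams.camera('wrist');cv2.imwrite('pics/w1.png',p)"
```

```text
t 2.2 nest now [-42.7 -83.1] [ 0.4548 -0.3366  0.1158] [-3.1344 -0.0046  1.4395] F [ 0.4 -0.2  0.3] w 0.0472
tgt [ 0.457  -0.3408  0.06  ] shift [-4.1  3.1 55.7] rot [-0.0072 -0.0046 -0.0003]
```

View pics/w1.png

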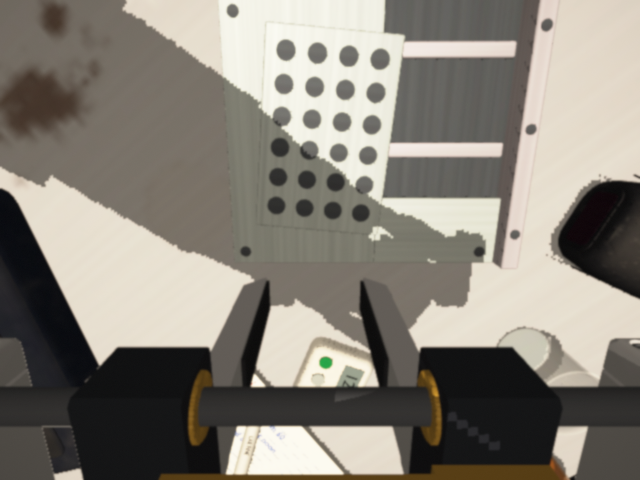

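To row units: 54 mm / 750 = 0.072.

arm_command([
  [[0,0,0.072,0,0,0,0],[0,0,0.072,0,0,0,0],[0,0,0.072,0,0,0,0],[0,0,0.072,0,0,0,0],[0,0,0.072,0,0,0,0]],
])

```text
time_s: 2.75
ee_pos: [0.4577, -0.3387, 0.0688]
eef_rot: [3.139, 0.002, 1.44]
force: [0.5, 0.4, -0.6]
grip_width: 0.0472
grip_force: 0.0
```

```bash
python3 -c "
from h import *
tgt(-40,-87,.034,np.pi/2-.131)
tgt(-40,-54,.034,np.pi/2-.131)"
```

```text
t 2.75 nest now [-39.6 -84.8] [ 0.4577 -0.3387  0.0688] [3.1389e+00 1.7000e-03 1.4399e+00] F [ 0.5  0.4 -0.6] w 0.0472
tgt [ 0.457  -0.3408  0.034 ] shift [-2.2 -0.5 34.8] rot [0.0027 0.0017 0.0001]
t 2.75 nest now [-39.6 -84.8] [ 0.4577 -0.3387  0.0688] [3.1389e+00 1.7000e-03 1.4399e+00] F [ 0.5  0.4 -0.6] w 0.0472
tgt [ 0.4613 -0.3081  0.034 ] shift [30.8 -0.5 34.7] rot [0.0027 0.0017 0.0001]
```

To row units: 31 mm / 750 = 0.0413, 26 mm / 750 = 0.0347.

arm_command([
  [[-0.004,0,0.02,0,0,0,0],[-0.004,0,0.0347,0,0,0,0],[-0.004,0,0.0413,0,0,0,0],[-0.004,0,0.0413,0,0,0,0],[-0.004,0,0.0413,0,0,0,0],[-0.004,0,0.0413,0,0,0,0]],
])

```text
time_s: 3.35
ee_pos: [0.4566, -0.3411, 0.0358]
eef_rot: [3.141, 0.0, 1.44]
force: [0.4, 0.2, -0.4]
grip_width: 0.0471
grip_force: 0.0
```

```bash
python3 -c "
from h import *
tgt(-40,-54,.034,np.pi/2-.131)"
```

```text
t 3.35 nest now [-40.4 -87.3] [ 0.4566 -0.3411  0.0358] [3.1412e+00 2.0000e-04 1.4398e+00] F [ 0.4  0.2 -0.4] w 0.0471
tgt [ 0.4613 -0.3081  0.034 ] shift [33.3  0.4  1.7] rot [ 0.0004  0.0002 -0.    ]
```

To row units: 24 mm / 750 = 0.032, 22 mm / 750 = 0.0293.

arm_command([
  [[0.004,0,0.0013,0,0,0,0],[0.008,0,0.0013,0,0,0,0],[0.0107,0,0.0013,0,0,0,0],[0.0133,0,0.0013,0,0,0,0],[0.016,0,0.0013,0,0,0,0],[0.0187,0,0.0013,0,0,0,0],[0.0213,0,0.0013,0,0,0,0],[0.024,0,0.0013,0,0,0,0],[0.0267,0,0.0013,0,0,0,0],[0.0293,0,0.0013,0,0,0,0],[0.032,0,0.0013,0,0,0,0],[0.032,0,0.0013,0,0,0,0]],
])

```text
time_s: 4.55
ee_pos: [0.4596, -0.3169, 0.0345]
eef_rot: [3.142, -0.0, 1.44]
force: [0.4, -1.0, 1.7]
grip_width: 0.0467
grip_force: 0.3
```

```bash
cat >> h.py <<'E'
def plate(name="top",z=.042):
    p,d=cams.camera(name);i=cams.camera_info(name);g=cv2.cvtColor(p,cv2.COLOR_BGR2GRAY)
    x0,y0,x1,y1=245,235,370,350
    big=cv2.resize(g[y0:y1,x0:x1],None,fx=4,fy=4,interpolation=cv2.INTER_CUBIC)
    b=cv2.adaptiveThreshold(big,255,cv2.ADAPTIVE_THRESH_MEAN_C,cv2.THRESH_BINARY_INV,61,15)
    n,l,s,ce=cv2.connectedComponentsWithStats(b)
    W=[onz(i,*(ce[k]/4+[x0-.375,y0-.375]),z)[:2] for k in range(1,n) if 250<s[k,4]<900 and max(s[k,2:4])<36]
    W=np.array(W,np.float32);N=np.array([w2n(w) for w in W])
    print(len(W),"spot mean nest",N.mean(0).round(1));np.set_printoptions(suppress=True)
    r=cv2.minAreaRect(N.astype(np.float32));print("rect",np.round(r[0],1),np.round(r[1],1),"deg",round(r[2],2));return p,N
E
python3 -c "
from h import *
tgt(-40,-54,.034,np.pi/2-.131)
p,N=plate();print(N[np.argsort(N[:,0])].round(0).tolist())"
```

```text
t 4.55 nest now [-40.5 -63. ] [ 0.4596 -0.3169  0.0345] [ 3.1415e+00 -1.0000e-04  1.4400e+00] F [ 0.4 -1.   1.7] w 0.0467
tgt [ 0.4613 -0.3081  0.034 ] shift [9.  0.5 0.5] rot [ 0.     -0.0001  0.0002]
13 spot mean nest [-38.7  40.6]
rect [-51.4  35.6] [58.  91.4] deg 81.59
[[-92.0, 71.0], [-68.0, 40.0], [-68.0, 60.0], [-49.0, 21.0], [-49.0, 40.0], [-48.0, 59.0], [-30.0, 20.0], [-29.0, 39.0], [-29.0, 59.0], [-10.0, 0.0], [-10.0, 20.0], [-10.0, 39.0], [-10.0, 59.0]]
```

To row units: 8 mm / 750 = 0.0107, 7 mm / 750 = 0.0093.

arm_command([
  [[0.0027,0,0,0,0,0,0],[0.0053,0,0,0,0,0,0],[0.008,0,0,0,0,0,0],[0.0093,0,0,0,0,0,0],[0.0107,0,0,0,0,0,0],[0.0107,0,0,0,0,0,0]],
])

```text
time_s: 5.2
ee_pos: [0.4606, -0.3091, 0.0344]
eef_rot: [-3.141, -0.0, 1.44]
force: [0.4, -0.8, 0.3]
grip_width: 0.047
grip_force: 0.5
```

To row units: 1 mm / 750 = 0.0013.

arm_command([
  [[0.0013,0,0,0,0,0,0],[0.0013,0,0,0,0,0,0]],
])

```text
time_s: 5.4
ee_pos: [0.4607, -0.3082, 0.0344]
eef_rot: [-3.141, -0.0, 1.44]
force: [-0.4, -1.8, 0.5]
grip_width: 0.0471
grip_force: 0.8
```

```bash
python3 -c "
from h import *
tgt(-40,-54,.034,np.pi/2-.131)"
```

```text
t 5.4 nest now [-40.6 -54.2] [ 0.4607 -0.3082  0.0344] [-3.1415e+00 -1.0000e-04  1.4398e+00] F [-0.4 -1.8  0.5] w 0.0471
tgt [ 0.4613 -0.3081  0.034 ] shift [0.2 0.6 0.4] rot [-0.0001 -0.0001 -0.    ]
```

Expect contact with the fence within about 2 mm, so I'll creep.

To row units: 1 mm / 750 = 0.0013.

arm_command([
  [[0.0013,0,0,0,0,0,0],[0.0013,0,0,0,0,0,0]],
])

```text
time_s: 5.6
ee_pos: [0.4609, -0.3072, 0.0344]
eef_rot: [-3.142, -0.0, 1.44]
force: [0.2, -2.0, 0.2]
grip_width: 0.0474
grip_force: 0.8
```

To row units: 0.5 mm / 750 = 0.0007.

arm_command([
  [[0.0007,0,0,0,0,0,0],[0.0007,0,0,0,0,0,0]],
])

```text
time_s: 5.8
ee_pos: [0.4609, -0.3068, 0.0344]
eef_rot: [3.142, 0.0, 1.44]
force: [0.1, -3.1, -0.3]
grip_width: 0.047
grip_force: 1.4
```

To row units: 0.5 mm / 750 = 0.0007.

arm_command([
  [[0.0007,0,0,0,0,0,0],[0.0007,0,0,0,0,0,0]],
])

```text
time_s: 6.0
ee_pos: [0.4609, -0.3068, 0.0345]
eef_rot: [3.141, 0.001, 1.44]
force: [-1.0, -5.6, -1.8]
grip_width: 0.0467
grip_force: 3.2
```

To row units: -45 mm / 750 = -0.06, -30 mm / 750 = -0.04.

arm_command([
  [[-0.0053,0,0,0,0,0,0],[-0.008,0,-0.04,0,0,0,0],[-0.008,0,-0.06,0,0,0,0],[-0.008,0,-0.06,0,0,0,0],[-0.008,0,-0.06,0,0,0,0]],
])

```text
time_s: 6.5
ee_pos: [0.46, -0.312, 0.0788]
eef_rot: [-3.141, -0.001, 1.44]
force: [-0.1, 1.0, -0.5]
grip_width: 0.0472
grip_force: 0.0
```

```bash
python3 -c "
from h import *
print(ctrl.get_obs()['qpos'].round(3))
tgt(-97,18,.08,np.pi-.131)
p,N=plate();print(N[np.argsort(N[:,0])].round(1).tolist())"
```

```text
[-0.662  0.449  1.631  0.     1.062 -0.531]
t 6.5 nest now [-40.8 -58. ] [ 0.46   -0.312   0.0788] [-3.1412e+00 -6.0000e-04  1.4398e+00] F [-0.1  1.  -0.5] w 0.0472
tgt [ 0.4142 -0.2293  0.08  ] shift [ 76.  -56.2  -1.1] rot [ 1.0000e-04 -8.0000e-04 -1.5708e+00]
14 spot mean nest [-39.5  46.6]
rect [-51.9  40.5] [58.7 82.5] deg 88.44
[[-92.3, 71.0], [-70.0, 68.7], [-69.9, 49.4], [-50.4, 49.2], [-50.4, 68.7], [-50.4, 29.8], [-31.0, 29.7], [-30.9, 68.8], [-30.7, 49.2], [-30.6, 10.6], [-11.5, 29.7], [-11.5, 10.3], [-11.5, 68.8], [-11.3, 49.2]]
```

To row units: 76 mm / 750 = 0.1013, -56 mm / 750 = -0.0747, 1.571 rad / 2 = 0.7855.

arm_command([
  [[0.0533,-0.0747,0,0,0,0.7855,-0.5],[0.1013,-0.0747,0,0,0,0.7855,-0.5],[0.1013,-0.0747,0,0,0,0.7855,-0.5],[0.1013,-0.0747,0,0,0,0.7855,-0.5],[0.1013,-0.0747,0,0,0,0.7855,-0.5],[0.1013,-0.0747,0,0,0,0.7855,-0.5],[0.1013,-0.0747,0,0,0,0.7855,-0.5],[0.1013,-0.0747,0,0,0,0.7855,-0.5],[0.1013,-0.0747,0,0,0,0.7855,-0.5],[0.1013,-0.0747,0,0,0,0.7855,-0.5],[0.1013,-0.0747,0,0,0,0.7855,-0.5],[0.1013,-0.0747,0,0,0,0.7855,-0.5]],
])

```text
time_s: 7.75
ee_pos: [0.4142, -0.2292, 0.0785]
eef_rot: [-3.141, 0.002, -0.132]
force: [0.9, 1.2, 0.3]
grip_width: 0.0706
grip_force: 0.0
```

```bash
python3 -c "
from h import *
tgt(-98,18,.034,-.131)"
```

```text
t 7.75 nest now [-97.  18.] [ 0.4142 -0.2292  0.0785] [-3.1407e+00  1.6000e-03 -1.3220e-01] F [0.9 1.2 0.3] w 0.0706
tgt [ 0.4132 -0.2291  0.034 ] shift [-0.9  0.1 44.5] rot [-0.0009  0.0016 -0.0012]
```

arm_command([
  [[-0.0013,0,0.04,0,0,0,-0.5],[-0.0013,0,0.0533,0,0,0,-0.5],[-0.0013,0,0.06,0,0,0,-0.5],[-0.0013,0,0.06,0,0,0,-0.5],[-0.0013,0,0.06,0,0,0,-0.5],[-0.0013,0,0.06,0,0,0,-0.5]],
])

```text
time_s: 8.35
ee_pos: [0.414, -0.2297, 0.0352]
eef_rot: [3.141, -0.001, -0.131]
force: [-0.3, -0.1, -0.2]
grip_width: 0.0703
grip_force: 0.0
```

To row units: 30 mm / 750 = 0.04, 27 mm / 750 = 0.036.

arm_command([
  [[0.004,0,0,0,0,0,-0.5],[0.008,0,0,0,0,0,-0.5],[0.012,0,0,0,0,0,-0.5],[0.016,0,0,0,0,0,-0.5],[0.02,0,0,0,0,0,-0.5],[0.024,0,0,0,0,0,-0.5],[0.028,0,0,0,0,0,-0.5],[0.032,0,0,0,0,0,-0.5],[0.036,0,0,0,0,0,-0.5],[0.04,0,0,0,0,0,-0.5],[0.04,0,0,0,0,0,-0.5]],
])

```text
time_s: 9.45
ee_pos: [0.4436, -0.2334, 0.0346]
eef_rot: [3.141, -0.0, -0.131]
force: [0.5, -1.2, 0.4]
grip_width: 0.0708
grip_force: 0.3
```

```bash
python3 -c "
from h import *
tgt(-5.5,18,.034,-.131)
p,N=plate();print(N[np.argsort(N[:,0])].round(1).tolist())"
```

```text
t 9.45 nest now [-67.3  17.7] [ 0.4436 -0.2334  0.0346] [ 3.1415 -0.     -0.131 ] F [ 0.5 -1.2  0.4] w 0.0708
tgt [ 0.5049 -0.2412  0.034 ] shift [61.8 -0.3  0.6] rot [ 0.0001 -0.     -0.    ]
15 spot mean nest [3.1 6.5]
rect [ 13.7 -22.2] [ 72.8 166.9] deg 22.33
[[-23.2, -9.2], [-23.0, -28.7], [-22.9, 10.2], [-22.7, 29.7], [-3.6, 10.3], [-3.6, -9.2], [-3.5, 48.3], [-3.5, 29.9], [-3.3, -28.9], [14.8, -28.5], [15.5, 30.7], [15.6, 10.1], [15.7, 68.8], [15.9, 49.4], [79.1, -85.6]]
```

To row units: 30 mm / 750 = 0.04, 27 mm / 750 = 0.036.

arm_command([
  [[0.004,0,0,0,0,0,-0.5],[0.008,0,0,0,0,0,-0.5],[0.012,0,0,0,0,0,-0.5],[0.016,0,0,0,0,0,-0.5],[0.02,0,0,0,0,0,-0.5],[0.024,0,0,0,0,0,-0.5],[0.028,0,0,0,0,0,-0.5],[0.032,0,0,0,0,0,-0.5],[0.036,0,0,0,0,0,-0.5],[0.04,0,0,0,0,0,-0.5],[0.04,0,0,0,0,0,-0.5]],
])

```text
time_s: 10.6
ee_pos: [0.4737, -0.2374, 0.0345]
eef_rot: [3.141, -0.001, -0.131]
force: [-0.4, 0.6, 0.1]
grip_width: 0.0708
grip_force: 0.0
```

To row units: 20 mm / 750 = 0.0267, 18 mm / 750 = 0.024.

arm_command([
  [[0.0027,0,0,0,0,0,-0.5],[0.0053,0,0,0,0,0,-0.5],[0.008,0,0,0,0,0,-0.5],[0.0107,0,0,0,0,0,-0.5],[0.0133,0,0,0,0,0,-0.5],[0.016,0,0,0,0,0,-0.5],[0.0187,0,0,0,0,0,-0.5],[0.0213,0,0,0,0,0,-0.5],[0.024,0,0,0,0,0,-0.5],[0.0267,0,0,0,0,0,-0.5],[0.0267,0,0,0,0,0,-0.5]],
])

```text
time_s: 11.7
ee_pos: [0.4932, -0.24, 0.0345]
eef_rot: [3.142, -0.0, -0.131]
force: [-0.4, 0.7, -0.0]
grip_width: 0.0706
grip_force: 0.1
```

```bash
python3 -c "
from h import *
tgt(-5.5,18,.034,-.131)
p,N=plate();print(N[np.argsort(N[:,0])].round(1).tolist())"
```

```text
t 11.7 nest now [-17.2  17.7] [ 0.4932 -0.24    0.0345] [ 3.1415e+00 -4.0000e-04 -1.3120e-01] F [-0.4  0.7 -0. ] w 0.0706
tgt [ 0.5049 -0.2412  0.034 ] shift [11.7 -0.3  0.5] rot [ 0.0001 -0.0004 -0.0002]
14 spot mean nest [54.2  3.2]
rect [ 49.5 -10.5] [ 46.5 154.6] deg 4.77
[[26.0, -9.0], [27.8, -28.7], [44.0, 46.7], [46.6, -9.3], [46.6, 10.2], [47.0, -28.8], [47.0, 29.8], [65.4, -8.9], [65.5, -28.6], [65.8, 30.0], [66.1, 49.2], [66.1, 10.0], [66.2, 68.4], [79.1, -85.6]]
```

To row units: 7 mm / 750 = 0.0093, 6 mm / 750 = 0.008.

arm_command([
  [[0.0013,0,0,0,0,0,-0.5],[0.0027,0,0,0,0,0,-0.5],[0.004,0,0,0,0,0,-0.5],[0.0053,0,0,0,0,0,-0.5],[0.0067,0,0,0,0,0,-0.5],[0.008,0,0,0,0,0,-0.5],[0.0093,0,0,0,0,0,-0.5],[0.0093,0,0,0,0,0,-0.5]],
])

```text
time_s: 12.55
ee_pos: [0.5, -0.2408, 0.0344]
eef_rot: [-3.142, -0.0, -0.131]
force: [-1.1, 0.3, -0.7]
grip_width: 0.0703
grip_force: 0.4
```

To row units: 1 mm / 750 = 0.0013.

arm_command([
  [[0.0013,0,0,0,0,0,-0.5],[0.0013,0,0,0,0,0,-0.5]],
])

```text
time_s: 12.75
ee_pos: [0.501, -0.241, 0.0345]
eef_rot: [-3.142, -0.0, -0.131]
force: [-1.1, -0.4, -0.1]
grip_width: 0.0701
grip_force: 0.5
```

To row units: 1 mm / 750 = 0.0013.

arm_command([
  [[0.0013,0,0,0,0,0,-0.5],[0.0013,0,0,0,0,0,-0.5]],
])

```text
time_s: 12.95
ee_pos: [0.502, -0.2411, 0.0345]
eef_rot: [3.142, -0.0, -0.131]
force: [-1.0, -0.3, -0.7]
grip_width: 0.0704
grip_force: 0.6
```

```bash
python3 -c "
from h import *
tgt(-5.5,18,.034,-.131)
p,N=plate();print(N[np.argsort(N[:,0])].round(1).tolist())"
```

```text
t 12.95 nest now [-8.4 17.7] [ 0.502  -0.2411  0.0345] [ 3.1416e+00 -1.0000e-04 -1.3120e-01] F [-1.  -0.3 -0.7] w 0.0704
tgt [ 0.5049 -0.2412  0.034 ] shift [ 2.9 -0.3  0.5] rot [ 0.     -0.0001 -0.0002]
8 spot mean nest [ 67.8 -11.5]
rect [ 66.  -18.6] [ 21.7 134.8] deg 1.91
[[55.2, -9.2], [55.4, 10.0], [55.5, -28.8], [73.4, -28.3], [73.8, -9.1], [74.6, 49.1], [75.2, 9.9], [79.1, -85.6]]
```

To row units: 0.7 mm / 750 = 0.0009.

arm_command([
  [[0.0009,0,0,0,0,0,-0.5],[0.0009,0,0,0,0,0,-0.5]],
])

```text
time_s: 13.2
ee_pos: [0.5026, -0.2412, 0.0345]
eef_rot: [3.142, 0.0, -0.131]
force: [-2.6, 1.2, 0.5]
grip_width: 0.0707
grip_force: 1.2
```

To row units: 0.7 mm / 750 = 0.0009.

arm_command([
  [[0.0009,0,0,0,0,0,-0.5],[0.0009,0,0,0,0,0,-0.5]],
])

```text
time_s: 13.4
ee_pos: [0.5033, -0.2413, 0.0345]
eef_rot: [3.142, 0.0, -0.131]
force: [-2.6, 1.0, 1.1]
grip_width: 0.0704
grip_force: 1.4
```

To row units: 0.7 mm / 750 = 0.0009.

arm_command([
  [[0.0009,0,0,0,0,0,-0.5],[0.0009,0,0,0,0,0,-0.5]],
])

```text
time_s: 13.6
ee_pos: [0.504, -0.2414, 0.0345]
eef_rot: [3.142, -0.0, -0.131]
force: [-3.4, 0.7, 2.3]
grip_width: 0.0707
grip_force: 1.6
```

To row units: 0.7 mm / 750 = 0.0009.

arm_command([
  [[0.0009,0,0,0,0,0,-0.5],[0.0009,0,0,0,0,0,-0.5]],
])

```text
time_s: 13.8
ee_pos: [0.5047, -0.2415, 0.0345]
eef_rot: [3.142, 0.0, -0.131]
force: [-2.3, 0.1, 2.4]
grip_width: 0.0703
grip_force: 1.6
```

To row units: 0.5 mm / 750 = 0.0007.

arm_command([
  [[0.0007,0,0,0,0,0,-0.5],[0.0007,0,0,0,0,0,-0.5]],
])

```text
time_s: 14.0
ee_pos: [0.505, -0.2415, 0.0345]
eef_rot: [3.142, 0.0, -0.131]
force: [-4.6, 0.6, 3.2]
grip_width: 0.0704
grip_force: 2.5
```

To row units: 0.5 mm / 750 = 0.0007.

arm_command([
  [[0.0007,0,0,0,0,0,-0.5],[0.0007,0,0,0,0,0,-0.5]],
])

```text
time_s: 14.2
ee_pos: [0.5051, -0.2415, 0.0344]
eef_rot: [-3.141, 0.001, -0.131]
force: [-7.3, 1.6, 4.4]
grip_width: 0.0706
grip_force: 4.1
```

To row units: -110 mm / 750 = -0.1467, -90 mm / 750 = -0.12.

arm_command([
  [[-0.0053,0,0,0,0,0,-0.5],[-0.0107,0,-0.0133,0,0,0,-0.5],[-0.0533,0,-0.0667,0,0,0,1],[-0.08,0,-0.12,0,0,0,1],[-0.08,0,-0.1467,0,0,0,1],[-0.08,0,-0.1467,0,0,0,1],[-0.08,0,-0.1467,0,0,0,1],[-0.08,0,-0.1467,0,0,0,1]],
])

```text
time_s: 15.0
ee_pos: [0.4459, -0.2335, 0.1434]
eef_rot: [-3.141, 0.001, -0.131]
force: [0.5, 0.5, -0.8]
grip_width: 0.0263
grip_force: 0.0
```

Run:
```python
from h import *
tgt(46,18,.08,-.131)
i=cams.camera_info("wrist");p,d=cams.camera("wrist");cv2.imwrite("pics/w2.png",p)
P=cloud(i,d).reshape(-1,3);N=(P[:,:2]-O)@np.c_[EX,EY]*1000;P=np.c_[N,P[:,2]*1000]
ok=d.ravel()>0
def reg(x0,x1,y0,y1):
    m=ok&(P[:,0]>x0)&(P[:,0]<x1)&(P[:,1]>y0)&(P[:,1]<y1);Q=P[m]
    if len(Q)<50: print("few",len(Q));return
    A=np.c_[Q[:,:2]-[46.5,18.5],np.ones(len(Q))];c=np.linalg.lstsq(A,Q[:,2],rcond=None)[0];print(len(Q),"slope x,y",c[:2].round(4),"z at seat",c[2].round(2),"med z",np.median(Q[:,2]).round(2))
reg(10,85,-40,78);reg(-90,-20,-40,70);reg(10,80,-90,-55)
```

```text
t 15.0 nest now [-65.1  18. ] [ 0.4459 -0.2335  0.1434] [-3.1409e+00  1.3000e-03 -1.3110e-01] F [ 0.5  0.5 -0.8] w 0.0263
tgt [ 0.556  -0.2479  0.08  ] shift [111.1   0.   63.3] rot [-0.0007  0.0013 -0.0001]
18909 slope x,y [ 0.0005 -0.0011] z at seat 38.77 med z 38.77
62623 slope x,y [3.1245 0.045 ] z at seat 494.71 med z 257.91
4911 slope x,y [ 0.0015 -0.0017] z at seat 30.52 med z 30.67
```

View pics/w2.png

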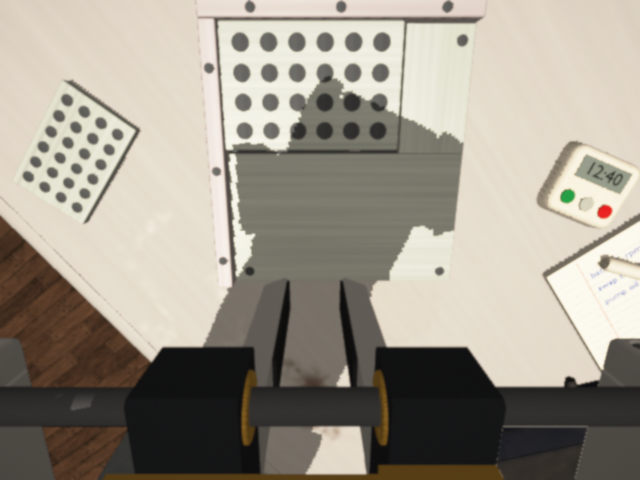

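Wrist picture: the plate is in the fence corner. Its spots span (240,42) to (378,131), with a thin dark gap at the near edge (row 151) and right edge (col 403), so it has dropped in. It is level and stands about 8 mm above the deck, which leaves roughly 3 mm to press.

To row units: 112 mm / 750 = 0.1493, 95 mm / 750 = 0.1267.

arm_command([
  [[0.0667,-0.0213,0,0,0,0,1],[0.12,-0.0427,0.04,0,0,0,1],[0.1493,-0.0427,0.0933,0,0,0,1],[0.1493,-0.0427,0.1173,0,0,0,1],[0.1493,-0.0427,0.124,0,0,0,1],[0.1493,-0.0427,0.1267,0,0,0,1],[0.1493,-0.0427,0.1267,0,0,0,1],[0.1493,-0.0427,0.1267,0,0,0,1]],
])

```text
time_s: 15.85
ee_pos: [0.5617, -0.2171, 0.0509]
eef_rot: [3.141, -0.002, -0.132]
force: [-0.6, -0.3, -0.9]
grip_width: 0.0002
grip_force: 0.0
```

```bash
python3 -c "
from h import *
tgt(46.5,50.5,.035,-.131)"
```

```text
t 15.85 nest now [47.6 49.4] [ 0.5617 -0.2171  0.0509] [ 3.141e+00 -2.000e-03 -1.316e-01] F [-0.6 -0.3 -0.9] w 0.0002
tgt [ 0.5607 -0.2158  0.035 ] shift [-1.2 -1.2 15.9] rot [ 0.0006 -0.002  -0.0006]
```

To row units: 10 mm / 750 = 0.0133, 8 mm / 750 = 0.0107.

arm_command([
  [[-0.0013,-0.0013,0.004,0,0,0,1],[-0.0013,-0.0013,0.008,0,0,0,1],[-0.0013,-0.0013,0.0107,0,0,0,1],[-0.0013,-0.0013,0.0133,0,0,0,1],[-0.0013,-0.0013,0.0133,0,0,0,1],[-0.0013,-0.0013,0.0133,0,0,0,1]],
])

```text
time_s: 16.45
ee_pos: [0.5605, -0.2156, 0.0394]
eef_rot: [3.142, 0.0, -0.131]
force: [0.1, -0.2, 0.8]
grip_width: 0.0005
grip_force: 0.0
```

To row units: 0.7 mm / 750 = 0.0009.

arm_command([
  [[0,0,0.0009,0,0,0,1],[0,0,0.0009,0,0,0,1]],
])

```text
time_s: 16.65
ee_pos: [0.5605, -0.2155, 0.0387]
eef_rot: [-3.142, -0.0, -0.131]
force: [0.4, 0.4, 0.6]
grip_width: 0.0003
grip_force: 0.0
```

To row units: 0.5 mm / 750 = 0.0007.

arm_command([
  [[0,0,0.0007,0,0,0,1],[0,0,0.0007,0,0,0,1]],
])

```text
time_s: 16.85
ee_pos: [0.5606, -0.2156, 0.0385]
eef_rot: [3.142, -0.0, -0.131]
force: [-1.1, 0.3, 3.5]
grip_width: 0.0003
grip_force: 1.4
```

arm_command([
  [[0,0,0.0007,0,0,0,1],[0,0,0.0007,0,0,0,1]],
])

```text
time_s: 17.05
ee_pos: [0.5606, -0.2155, 0.0383]
eef_rot: [3.142, -0.0, -0.131]
force: [-2.8, 1.2, 6.1]
grip_width: 0.0003
grip_force: 3.2
```

To row units: 0.5 mm / 750 = 0.0007.

arm_command([
  [[0,0,0.0007,0,0,0,1],[0,0,0.0007,0,0,0,1]],
])

```text
time_s: 17.25
ee_pos: [0.5606, -0.2155, 0.038]
eef_rot: [3.142, -0.0, -0.131]
force: [-3.5, 2.5, 7.8]
grip_width: 0.0006
grip_force: 4.4
```

To row units: 0.5 mm / 750 = 0.0007.

arm_command([
  [[0,0,0.0007,0,0,0,1],[0,0,0.0007,0,0,0,1]],
])

```text
time_s: 17.45
ee_pos: [0.5606, -0.2155, 0.0378]
eef_rot: [3.142, -0.0, -0.131]
force: [-5.5, 3.3, 12.4]
grip_width: 0.0007
grip_force: 6.3
```

To row units: 0.5 mm / 750 = 0.0007.

arm_command([
  [[0,0,0.0007,0,0,0,1],[0,0,0.0007,0,0,0,1]],
])

```text
time_s: 17.65
ee_pos: [0.5607, -0.2155, 0.0377]
eef_rot: [3.141, -0.001, -0.131]
force: [-7.2, 3.1, 16.5]
grip_width: 0.0002
grip_force: 8.3
```

To row units: -0.7 mm / 750 = -0.0009, 0.3 mm / 750 = 0.0004.

arm_command([
  [[-0.0009,0,0,0,0,0,1],[-0.0009,0,0.0004,0,0,0,1]],
])

```text
time_s: 17.85
ee_pos: [0.5606, -0.2155, 0.0376]
eef_rot: [3.141, -0.002, -0.131]
force: [-3.9, 3.6, 18.1]
grip_width: 0.0008
grip_force: 8.8
```

To row units: -0.3 mm / 750 = -0.0004.

arm_command([
  [[-0.0004,0,0.0004,0,0,0,1],[-0.0004,0,0.0004,0,0,0,1]],
])

```text
time_s: 18.05
ee_pos: [0.5606, -0.2155, 0.0376]
eef_rot: [3.141, -0.003, -0.131]
force: [-2.9, 3.9, 16.1]
grip_width: 0.0004
grip_force: 8.3
```

Add to h.py:
```python
def level():
    i=cams.camera_info("wrist");p,d=cams.camera("wrist")
    P=cloud(i,d).reshape(-1,3);N=(P[:,:2]-O)@np.c_[EX,EY]*1000;P=np.c_[N,P[:,2]*1000];P=P[d.ravel()>0]
    for n,(x0,x1,y0,y1) in dict(plate=(12,84,-38,76),deckR=(15,80,-90,-55),deckN=(-60,-10,-80,76)).items():
        Q=P[(P[:,0]>x0)&(P[:,0]<x1)&(P[:,1]>y0)&(P[:,1]<y1)&(P[:,2]>20)&(P[:,2]<50)]
        if len(Q)<50: print(n,"few");continue
        A=np.c_[Q[:,:2]-[46.5,18.5],np.ones(len(Q))];c=np.linalg.lstsq(A,Q[:,2],rcond=None)[0]
        print(n,len(Q),"slope x,y",c[:2].round(4),"z at seat",c[2].round(2),"med",np.median(Q[:,2]).round(2),"sd",np.std(Q[:,2]-A@c).round(2))
    return p
```

To row units: -110 mm / 750 = -0.1467, -105 mm / 750 = -0.14.

arm_command([
  [[0,0,-0.0067,0,0,0,1],[-0.0267,0,-0.0533,0,0,0,1],[-0.08,0.0133,-0.0933,0,0,0,1],[-0.1467,0.0427,-0.14,0,0,0,1],[-0.1467,0.0427,-0.14,0,0,0,1],[-0.1467,0.0427,-0.14,0,0,0,1],[-0.1467,0.0427,-0.14,0,0,0,1]],
])

```text
time_s: 18.75
ee_pos: [0.4466, -0.2327, 0.1403]
eef_rot: [-3.142, -0.0, -0.132]
force: [0.1, 0.6, -0.5]
grip_width: 0.0007
grip_force: 0.0
```

```bash
python3 -c "
from h import *
tgt(46.5,-13.5,.040,-.131)
p=level();cv2.imwrite('pics/w3.png',p[0:300,170:500])"
```

```text
t 18.75 nest now [-64.4  18.8] [ 0.4466 -0.2327  0.1403] [-3.1416e+00 -1.0000e-04 -1.3160e-01] F [ 0.1  0.6 -0.5] w 0.0007
tgt [ 0.5524 -0.2792  0.04  ] shift [110.9  32.2 100.4] rot [-0.     -0.0001 -0.0006]
plate 17936 slope x,y [ 0.0003 -0.0139] z at seat 38.42 med 38.41 sd 0.74
deckR 4691 slope x,y [ 0.0012 -0.0038] z at seat 30.34 med 30.69 sd 0.75
deckN 12513 slope x,y [ 0.0006 -0.0016] z at seat 30.52 med 30.5 sd 0.7
```

View pics/w3.png

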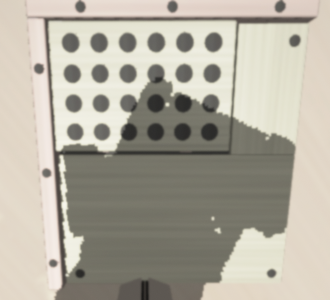

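To row units: 111 mm / 750 = 0.148, 100 mm / 750 = 0.1333.

arm_command([
  [[0.08,0.0213,0.04,0,0,0,1],[0.1333,0.0427,0.08,0,0,0,1],[0.148,0.0427,0.1133,0,0,0,1],[0.148,0.0427,0.124,0,0,0,1],[0.148,0.0427,0.1293,0,0,0,1],[0.148,0.0427,0.1307,0,0,0,1],[0.148,0.0427,0.1307,0,0,0,1],[0.148,0.0427,0.1307,0,0,0,1],[0.148,0.0427,0.1307,0,0,0,1]],
])

```text
time_s: 19.7
ee_pos: [0.5523, -0.2792, 0.044]
eef_rot: [3.141, -0.002, -0.131]
force: [0.3, 0.7, -0.2]
grip_width: 0.0007
grip_force: 0.0
```

To row units: 2 mm / 750 = 0.0027, 1 mm / 750 = 0.0013.

arm_command([
  [[0,0,0.0013,0,0,0,1],[0,0,0.0027,0,0,0,1],[0,0,0.0027,0,0,0,1],[0,0,0.0027,0,0,0,1]],
])

```text
time_s: 20.1
ee_pos: [0.5521, -0.279, 0.0406]
eef_rot: [-3.142, 0.0, -0.131]
force: [-0.3, 0.4, 1.1]
grip_width: 0.0004
grip_force: 0.0
```

To row units: 1 mm / 750 = 0.0013, -0.2 mm / 750 = -0.0003.

arm_command([
  [[-0.0003,0,0.0013,0,0,0,1],[-0.0003,0,0.0013,0,0,0,1],[-0.0003,0,0.0013,0,0,0,1],[-0.0003,0,0.0013,0,0,0,1]],
])

```text
time_s: 20.5
ee_pos: [0.5519, -0.279, 0.0397]
eef_rot: [3.142, 0.0, -0.131]
force: [-0.1, -0.4, -0.5]
grip_width: 0.0004
grip_force: 0.0
```

To row units: 0.8 mm / 750 = 0.0011.

arm_command([
  [[0,0,0.0011,0,0,0,1],[0,0,0.0011,0,0,0,1],[0,0,0.0011,0,0,0,1]],
])

```text
time_s: 20.8
ee_pos: [0.5519, -0.279, 0.0388]
eef_rot: [-3.142, 0.0, -0.131]
force: [-0.2, 0.6, -0.4]
grip_width: 0.0004
grip_force: 0.0
```

To row units: 0.7 mm / 750 = 0.0009, -0.1 mm / 750 = -0.0001.

arm_command([
  [[-0.0001,0,0.0009,0,0,0,1],[-0.0001,0,0.0009,0,0,0,1],[-0.0001,0,0.0009,0,0,0,1]],
])

```text
time_s: 21.1
ee_pos: [0.552, -0.279, 0.0384]
eef_rot: [3.141, -0.0, -0.131]
force: [0.3, 0.7, 3.0]
grip_width: 0.0004
grip_force: 1.7
```

To row units: 0.5 mm / 750 = 0.0007, -0.1 mm / 750 = -0.0001.

arm_command([
  [[-0.0001,0,0.0007,0,0,0,1],[-0.0001,0,0.0007,0,0,0,1],[-0.0001,0,0.0007,0,0,0,1]],
])

```text
time_s: 21.4
ee_pos: [0.5519, -0.2791, 0.038]
eef_rot: [3.141, -0.001, -0.131]
force: [-0.5, 0.4, 5.1]
grip_width: 0.0002
grip_force: 2.6
```

To row units: 0.5 mm / 750 = 0.0007, -0.1 mm / 750 = -0.0001.

arm_command([
  [[-0.0001,0,0.0007,0,0,0,1],[-0.0001,0,0.0007,0,0,0,1],[-0.0001,0,0.0007,0,0,0,1]],
])

```text
time_s: 21.7
ee_pos: [0.5519, -0.2791, 0.0376]
eef_rot: [3.141, -0.001, -0.131]
force: [-1.0, 0.7, 4.5]
grip_width: 0.0005
grip_force: 2.8
```

To row units: 0.5 mm / 750 = 0.0007, -0.1 mm / 750 = -0.0001.

arm_command([
  [[-0.0001,0,0.0007,0,0,0,1],[-0.0001,0,0.0007,0,0,0,1],[-0.0001,0,0.0007,0,0,0,1]],
])

```text
time_s: 22.0
ee_pos: [0.5519, -0.2792, 0.0373]
eef_rot: [3.141, -0.001, -0.131]
force: [-0.8, -0.7, 6.7]
grip_width: 0.0005
grip_force: 3.1
```

To row units: 0.5 mm / 750 = 0.0007, -0.1 mm / 750 = -0.0001.

arm_command([
  [[-0.0001,0,0.0007,0,0,0,1],[-0.0001,0,0.0007,0,0,0,1],[-0.0001,0,0.0007,0,0,0,1]],
])

```text
time_s: 22.3
ee_pos: [0.5519, -0.2793, 0.0369]
eef_rot: [3.141, -0.002, -0.131]
force: [0.8, -0.4, 6.7]
grip_width: 0.0005
grip_force: 3.3
```

To row units: 0.5 mm / 750 = 0.0007, -0.1 mm / 750 = -0.0001.

arm_command([
  [[-0.0001,0,0.0007,0,0,0,1],[-0.0001,0,0.0007,0,0,0,1],[-0.0001,0,0.0007,0,0,0,1]],
])

```text
time_s: 22.6
ee_pos: [0.5519, -0.2793, 0.0364]
eef_rot: [3.141, -0.002, -0.131]
force: [1.7, -1.3, 7.4]
grip_width: 0.0004
grip_force: 3.4
```

To row units: 0.5 mm / 750 = 0.0007, -0.1 mm / 750 = -0.0001.

arm_command([
  [[-0.0001,0,0.0007,0,0,0,1],[-0.0001,0,0.0007,0,0,0,1],[-0.0001,0,0.0007,0,0,0,1]],
])

```text
time_s: 22.9
ee_pos: [0.5519, -0.2794, 0.036]
eef_rot: [3.141, -0.002, -0.131]
force: [-0.2, -0.4, 7.4]
grip_width: 0.0003
grip_force: 3.7
```

To row units: 0.5 mm / 750 = 0.0007.

arm_command([
  [[0,0,0.0007,0,0,0,1],[0,0,0.0007,0,0,0,1],[0,0,0.0007,0,0,0,1]],
])

```text
time_s: 23.2
ee_pos: [0.5519, -0.2794, 0.036]
eef_rot: [3.14, -0.002, -0.131]
force: [-1.0, 0.1, 12.2]
grip_width: 0.0
grip_force: 6.0
```

To row units: 0.5 mm / 750 = 0.0007.

arm_command([
  [[0,0,0.0007,0,0,0,1],[0,0,0.0007,0,0,0,1],[0,0,0.0007,0,0,0,1]],
])

```text
time_s: 23.5
ee_pos: [0.5519, -0.2795, 0.0359]
eef_rot: [3.14, -0.002, -0.131]
force: [-4.1, 0.2, 15.8]
grip_width: 0.0005
grip_force: 8.2
```

To row units: 0.5 mm / 750 = 0.0007.

arm_command([
  [[0,0,0.0007,0,0,0,1],[0,0,0.0007,0,0,0,1],[0,0,0.0007,0,0,0,1]],
])

```text
time_s: 23.8
ee_pos: [0.5519, -0.2794, 0.0359]
eef_rot: [3.14, -0.002, -0.131]
force: [-5.9, 1.5, 20.8]
grip_width: 0.0006
grip_force: 10.5
```

To row units: 0.5 mm / 750 = 0.0007.

arm_command([
  [[0,0,0.0007,0,0,0,1],[0,0,0.0007,0,0,0,1],[0,0,0.0007,0,0,0,1]],
])

```text
time_s: 24.1
ee_pos: [0.552, -0.2795, 0.0358]
eef_rot: [3.14, -0.003, -0.131]
force: [-7.0, 3.5, 25.7]
grip_width: 0.0004
grip_force: 12.8
```

arm_command([
  [[0,0,-0.0067,0,0,0,1],[-0.0267,0,-0.0533,0,0,0,1],[-0.08,-0.0133,-0.0933,0,0,0,1],[-0.1467,-0.0427,-0.14,0,0,0,1],[-0.1467,-0.0427,-0.14,0,0,0,1],[-0.1467,-0.0427,-0.14,0,0,0,1],[-0.1467,-0.0427,-0.14,0,0,0,1]],
])

```text
time_s: 24.8
ee_pos: [0.4468, -0.233, 0.1379]
eef_rot: [3.142, -0.0, -0.131]
force: [0.0, 0.1, 0.1]
grip_width: 0.0006
grip_force: 0.0
```

```bash
python3 -c "
from h import *
tgt(46.5,50.5,.040,-.131)
p=level()"
```

```text
t 24.8 nest now [-64.2  18.6] [ 0.4468 -0.233   0.1379] [ 3.1415e+00 -2.0000e-04 -1.3120e-01] F [0.  0.1 0.1] w 0.0006
tgt [ 0.5607 -0.2158  0.04  ] shift [110.7 -32.   97.9] rot [ 0.0001 -0.0002 -0.0002]
plate 18057 slope x,y [0.0007 0.0245] z at seat 37.27 med 37.28 sd 0.74
deckR 4727 slope x,y [ 0.0029 -0.001 ] z at seat 30.57 med 30.68 sd 0.74
deckN 12619 slope x,y [ 0.0013 -0.0014] z at seat 30.56 med 30.49 sd 0.69
```

To row units: 110 mm / 750 = 0.1467, 100 mm / 750 = 0.1333.

arm_command([
  [[0.08,-0.0213,0.04,0,0,0,1],[0.1333,-0.0427,0.08,0,0,0,1],[0.1467,-0.0427,0.1133,0,0,0,1],[0.1467,-0.0427,0.124,0,0,0,1],[0.1467,-0.0427,0.1293,0,0,0,1],[0.1467,-0.0427,0.1307,0,0,0,1],[0.1467,-0.0427,0.1307,0,0,0,1],[0.1467,-0.0427,0.1307,0,0,0,1],[0.1467,-0.0427,0.1307,0,0,0,1]],
])

```text
time_s: 25.75
ee_pos: [0.5598, -0.2158, 0.0413]
eef_rot: [3.141, -0.002, -0.132]
force: [-0.4, 0.5, 0.3]
grip_width: 0.0006
grip_force: 0.0
```

To row units: 0.7 mm / 750 = 0.0009.

arm_command([
  [[0,0,0.0009,0,0,0,1],[0,0,0.0009,0,0,0,1],[0,0,0.0009,0,0,0,1]],
])

```text
time_s: 26.05
ee_pos: [0.5596, -0.2154, 0.0395]
eef_rot: [3.142, -0.0, -0.131]
force: [0.5, -1.2, 0.3]
grip_width: 0.0004
grip_force: 0.0
```

To row units: 0.7 mm / 750 = 0.0009.

arm_command([
  [[0,0,0.0009,0,0,0,1],[0,0,0.0009,0,0,0,1],[0,0,0.0009,0,0,0,1]],
])

```text
time_s: 26.35
ee_pos: [0.5596, -0.2154, 0.0387]
eef_rot: [-3.142, 0.0, -0.131]
force: [-0.2, 0.5, 0.5]
grip_width: 0.0003
grip_force: 0.0
```

To row units: 0.5 mm / 750 = 0.0007.

arm_command([
  [[0,0,0.0007,0,0,0,1],[0,0,0.0007,0,0,0,1],[0,0,0.0007,0,0,0,1]],
])

```text
time_s: 26.65
ee_pos: [0.5596, -0.2154, 0.0382]
eef_rot: [3.142, 0.0, -0.131]
force: [0.4, 0.2, 0.1]
grip_width: 0.0008
grip_force: 0.0
```

Still above contact. From here I'll press with a slight drift away from the fences to relieve the lateral load.

To row units: 0.6 mm / 750 = 0.0008.

arm_command([
  [[0,0,0.0008,0,0,0,1],[0,0,0.0008,0,0,0,1],[0,0,0.0008,0,0,0,1]],
])

```text
time_s: 26.95
ee_pos: [0.5597, -0.2154, 0.0378]
eef_rot: [3.142, -0.0, -0.131]
force: [0.1, 0.2, 0.7]
grip_width: 0.0005
grip_force: 1.0
```

To row units: 0.5 mm / 750 = 0.0007, -0.3 mm / 750 = -0.0004.

arm_command([
  [[-0.0004,0.0004,0.0007,0,0,0,1],[-0.0004,0.0004,0.0007,0,0,0,1],[-0.0004,0.0004,0.0007,0,0,0,1]],
])

```text
time_s: 27.25
ee_pos: [0.5596, -0.2155, 0.0376]
eef_rot: [-3.141, -0.001, -0.131]
force: [0.7, 3.2, 5.2]
grip_width: 0.0004
grip_force: 2.7
```

To row units: 0.5 mm / 750 = 0.0007, -0.3 mm / 750 = -0.0004.

arm_command([
  [[-0.0004,0.0004,0.0007,0,0,0,1],[-0.0004,0.0004,0.0007,0,0,0,1],[-0.0004,0.0004,0.0007,0,0,0,1]],
])

```text
time_s: 27.55
ee_pos: [0.5596, -0.2156, 0.0372]
eef_rot: [-3.141, -0.002, -0.131]
force: [2.2, 2.5, 6.2]
grip_width: 0.0005
grip_force: 2.9
```

arm_command([
  [[-0.0004,0.0004,0.0007,0,0,0,1],[-0.0004,0.0004,0.0007,0,0,0,1],[-0.0004,0.0004,0.0007,0,0,0,1]],
])

```text
time_s: 27.85
ee_pos: [0.5593, -0.2159, 0.0368]
eef_rot: [-3.141, -0.002, -0.131]
force: [3.1, 3.0, 5.7]
grip_width: 0.0003
grip_force: 3.0
```

To row units: 0.5 mm / 750 = 0.0007.

arm_command([
  [[0,0,0.0007,0,0,0,1],[0,0,0.0007,0,0,0,1],[0,0,0.0007,0,0,0,1]],
])

```text
time_s: 28.15
ee_pos: [0.5594, -0.2158, 0.0363]
eef_rot: [-3.141, -0.002, -0.131]
force: [2.6, 4.7, 7.0]
grip_width: 0.0003
grip_force: 3.1
```

To row units: 0.5 mm / 750 = 0.0007.

arm_command([
  [[0,0,0.0007,0,0,0,1],[0,0,0.0007,0,0,0,1],[0,0,0.0007,0,0,0,1]],
])

```text
time_s: 28.45
ee_pos: [0.5594, -0.2158, 0.0358]
eef_rot: [-3.141, -0.002, -0.131]
force: [2.2, 4.8, 7.3]
grip_width: 0.0003
grip_force: 3.4
```

To row units: 0.5 mm / 750 = 0.0007.

arm_command([
  [[0,0,0.0007,0,0,0,1],[0,0,0.0007,0,0,0,1],[0,0,0.0007,0,0,0,1]],
])

```text
time_s: 28.75
ee_pos: [0.5594, -0.2157, 0.0355]
eef_rot: [-3.141, -0.002, -0.131]
force: [1.5, 5.2, 9.1]
grip_width: 0.0001
grip_force: 4.4
```

arm_command([
  [[0,0,0.0007,0,0,0,1],[0,0,0.0007,0,0,0,1],[0,0,0.0007,0,0,0,1]],
])

```text
time_s: 29.05
ee_pos: [0.5594, -0.2158, 0.0355]
eef_rot: [-3.141, -0.002, -0.131]
force: [-0.0, 6.9, 13.1]
grip_width: 0.0002
grip_force: 6.8
```

To row units: 0.4 mm / 750 = 0.0005.

arm_command([
  [[0,0,0.0005,0,0,0,1],[0,0,0.0005,0,0,0,1],[0,0,0.0005,0,0,0,1]],
])

```text
time_s: 29.35
ee_pos: [0.5595, -0.2158, 0.0354]
eef_rot: [-3.141, -0.002, -0.131]
force: [-2.9, 7.5, 17.2]
grip_width: 0.0002
grip_force: 8.8
```

To row units: 63 mm / 750 = 0.084, 20 mm / 750 = 0.0267.

arm_command([
  [[0,0,-0.0053,0,0,0,1],[0,0.0267,-0.0107,0,0,0,1],[0,0.084,-0.0107,0,0,0,1],[0,0.084,-0.0067,0,0,0,1],[0,0.084,-0.0067,0,0,0,1],[0,0.084,-0.0067,0,0,0,1],[0,0.084,-0.0067,0,0,0,1]],
])

```text
time_s: 30.05
ee_pos: [0.5505, -0.2778, 0.0387]
eef_rot: [-3.141, 0.0, -0.13]
force: [-0.1, -0.6, -0.8]
grip_width: 0.0005
grip_force: 0.0
```

```bash
python3 -c "
from h import *
tgt(46.5,-13.5,.036,-.131)"
```

```text
t 30.05 nest now [ 44.5 -12.3] [ 0.5505 -0.2778  0.0387] [-3.1415e+00  2.0000e-04 -1.3030e-01] F [-0.1 -0.6 -0.8] w 0.0005
tgt [ 0.5524 -0.2792  0.036 ] shift [2.  1.2 2.7] rot [-0.0001  0.0002  0.0007]
```

To row units: 2 mm / 750 = 0.0027, 1 mm / 750 = 0.0013.

arm_command([
  [[0.0027,0,0,0,0,0,1],[0.0027,0,0.0013,0,0,0,1],[0.0027,0,0.0027,0,0,0,1],[0.0027,0,0.0027,0,0,0,1],[0.0027,0,0.0027,0,0,0,1]],
])

```text
time_s: 30.55
ee_pos: [0.5523, -0.2788, 0.0367]
eef_rot: [-3.142, 0.0, -0.131]
force: [-0.2, -0.0, -0.6]
grip_width: 0.0006
grip_force: 0.0
```

To row units: 0.6 mm / 750 = 0.0008.

arm_command([
  [[0,0,0.0008,0,0,0,1],[0,0,0.0008,0,0,0,1],[0,0,0.0008,0,0,0,1]],
])

```text
time_s: 30.85
ee_pos: [0.5523, -0.2789, 0.0361]
eef_rot: [3.142, 0.0, -0.131]
force: [0.4, -0.5, 1.0]
grip_width: 0.0006
grip_force: 0.0
```

To row units: 0.6 mm / 750 = 0.0008.

arm_command([
  [[0,0,0.0008,0,0,0,1],[0,0,0.0008,0,0,0,1],[0,0,0.0008,0,0,0,1]],
])

```text
time_s: 31.15
ee_pos: [0.5524, -0.279, 0.0358]
eef_rot: [3.141, -0.0, -0.131]
force: [-2.3, 0.1, 4.8]
grip_width: 0.0004
grip_force: 2.5
```

To row units: 0.6 mm / 750 = 0.0008, -0.1 mm / 750 = -0.0001.

arm_command([
  [[-0.0001,0,0.0008,0,0,0,1],[-0.0001,0,0.0008,0,0,0,1],[-0.0001,0,0.0008,0,0,0,1]],
])

```text
time_s: 31.45
ee_pos: [0.5524, -0.2791, 0.0354]
eef_rot: [3.141, -0.001, -0.131]
force: [-1.6, 0.8, 5.8]
grip_width: 0.0003
grip_force: 2.9
```

arm_command([
  [[-0.0001,0,0.0007,0,0,0,1],[-0.0001,0,0.0007,0,0,0,1],[-0.0001,0,0.0007,0,0,0,1]],
])

```text
time_s: 31.75
ee_pos: [0.5524, -0.2791, 0.0353]
eef_rot: [3.141, -0.001, -0.131]
force: [-4.5, 1.1, 10.0]
grip_width: 0.0006
grip_force: 5.0
```

To row units: 0.5 mm / 750 = 0.0007, -0.2 mm / 750 = -0.0003.

arm_command([
  [[-0.0003,0,0.0007,0,0,0,1],[-0.0003,0,0.0007,0,0,0,1],[-0.0003,0,0.0007,0,0,0,1]],
])

```text
time_s: 32.05
ee_pos: [0.5524, -0.2791, 0.0353]
eef_rot: [3.141, -0.001, -0.131]
force: [-3.5, 2.2, 13.7]
grip_width: 0.0005
grip_force: 6.9
```

To row units: 0.5 mm / 750 = 0.0007, -0.2 mm / 750 = -0.0003.

arm_command([
  [[-0.0003,0,0.0007,0,0,0,1],[-0.0003,0,0.0007,0,0,0,1],[-0.0003,0,0.0007,0,0,0,1]],
])

```text
time_s: 32.35
ee_pos: [0.5524, -0.2791, 0.0352]
eef_rot: [3.141, -0.002, -0.131]
force: [-5.1, 3.0, 17.6]
grip_width: 0.0007
grip_force: 8.8
```

arm_command([
  [[0,0,-0.0067,0,0,0,1],[-0.0267,0,-0.0533,0,0,0,1],[-0.08,-0.0133,-0.0933,0,0,0,1],[-0.1467,-0.0427,-0.14,0,0,0,1],[-0.1467,-0.0427,-0.14,0,0,0,1],[-0.1467,-0.0427,-0.14,0,0,0,1],[-0.1467,-0.0427,-0.14,0,0,0,1]],
])

```text
time_s: 33.05
ee_pos: [0.4473, -0.233, 0.1382]
eef_rot: [3.141, -0.0, -0.131]
force: [0.7, -0.2, -0.8]
grip_width: 0.0004
grip_force: 0.0
```

```bash
python3 -c "
from h import *
tgt(46.5,50.5,.040,-.131)
p=level();cv2.imwrite('pics/w4.png',p)"
```

```text
t 33.05 nest now [-63.7  18.6] [ 0.4473 -0.233   0.1382] [ 3.1415e+00 -4.0000e-04 -1.3120e-01] F [ 0.7 -0.2 -0.8] w 0.0004
tgt [ 0.5607 -0.2158  0.04  ] shift [110.1 -31.9  98.3] rot [ 0.0001 -0.0004 -0.0002]
plate 17819 slope x,y [0.0009 0.0007] z at seat 35.78 med 35.79 sd 0.75
deckR 4730 slope x,y [ 0.0015 -0.0021] z at seat 30.5 med 30.68 sd 0.75
deckN 12679 slope x,y [ 0.0012 -0.0015] z at seat 30.54 med 30.47 sd 0.7
```

View pics/w4.png

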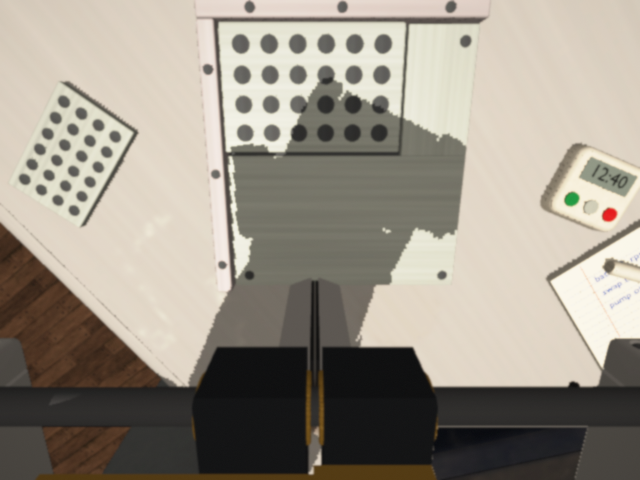

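The plate is level in the corner (slope under 0.001, seams at row 153 and col 403). Its top stands about 5.2 mm above the deck, and both press points met a firm stop at the same height. The arm is clear, so I'm handing in.

```bash
python3 -c "
from h import *
print(ctrl.hand_in())"
```

```text
the job is handed in; nothing more can be done
None
```

I slid the plate into the fence corner and pressed it down to a firm stop on both sides. It sits level with its top about 5.2 mm above the deck (home is 5 mm). I released it and handed the job in at about 33 s; the highest force reading was about 27 N, and no verdict was returned.

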